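Seat a cover plate with four lever nuts in cross order

TASK

Tighten the four lever nuts on the cover of the metal housing clockwise, each somewhat under half a turn, in cross order: any one first, then the one diagonally opposite it, then the other two. Bring each up by feel until it is firm (13 to 17 N of push at the lever's grip) but do not crush the gasket with more, so that the cover is seated evenly all round, and leave the flask, hex key and bolt nearby alone.

Things in the scene. Friction and masses are not known exactly. Their poses are not given: they have to be found in the camera images.
- housing: fixed aluminium housing, foot 150 x 150 mm, rubber gasket on top (upper face z = 43 mm). Origin: centre of its underside on the worktop, z up, x away from the robot; studs at x, y = +-52 mm, tips at z = 82 mm. From above, loose levers point 10 to 95 degrees counter-clockwise of their corner's outward diagonal and sweep clockwise round the outside of the corner to 55 to 120 degrees past it
- cover: loose steel cover plate 144 x 144 x 10 mm, boss in the middle; origin at the centre of its underside, z up. The nuts carry it down; it tips as single nuts go down. Once a nut bears, the gasket yields: push at the grip, square to the lever, rises from 8 N by 3 to 4 N per 0.1 rad; firm is 13 to 17 N, over about 22 N crushes it. A firm nut, let go, springs back up to 0.1 rad and stays nipped
- nut_fl: lever nut, near left (-x +y): hub 28 mm across, 22 mm high, arm with an upright black grip (16 mm thick) on its end. Origin on the stud axis at the hub's underside, z up, x along the lever; grip axis at x = 40 mm, from z = 12 to 47 mm. Clockwise tightens, 1 mm down per rad; drags 2 to 5 N at the grip, stays where left, bears on the gasket after 1.9 to 2.6 rad; the lever direction there varies
- nut_fr: lever nut, near right (-x -y): hub 28 mm across, 22 mm high, arm with an upright black grip (16 mm thick) on its end. Origin on the stud axis at the hub's underside, z up, x along the lever; grip axis at x = 40 mm, from z = 12 to 47 mm. Clockwise tightens, 1 mm down per rad; drags 2 to 5 N at the grip, stays where left, bears on the gasket after 1.9 to 2.6 rad; the lever direction there varies
- nut_bl: lever nut, far left (+x +y): hub 28 mm across, 22 mm high, arm with an upright black grip (16 mm thick) on its end. Origin on the stud axis at the hub's underside, z up, x along the lever; grip axis at x = 40 mm, from z = 12 to 47 mm. Clockwise tightens, 1 mm down per rad; drags 2 to 5 N at the grip, stays where left, bears on the gasket after 1.9 to 2.6 rad; the lever direction there varies
- nut_br: lever nut, far right (+x -y): hub 28 mm across, 22 mm high, arm with an upright black grip (16 mm thick) on its end. Origin on the stud axis at the hub's underside, z up, x along the lever; grip axis at x = 40 mm, from z = 12 to 47 mm. Clockwise tightens, 1 mm down per rad; drags 2 to 5 N at the grip, stays where left, bears on the gasket after 1.9 to 2.6 rad; the lever direction there varies
- bottle_near: white plastic flask, 57 x 104 x 110 mm, standing left of the housing; leave alone. Origin at the centre of its underside
- hex_key: black L-shaped hex key, 33 x 93 x 7 mm, lying behind the housing; leave alone. Origin at the centre of its underside
- spare_bolt: steel hexagon bolt, 19 x 57 x 17 mm, lying left of the housing; leave alone. Origin at the centre of its underside

How it is judged:
By the outcome, as a careful person would: the job done as asked, in the order asked, and still so for the second after the job is handed in, with the robot touching nothing.
It also fails if it takes over 72 s, if anything falls off the work surface, if the arm or the gripper's body presses on something with over 40 N, if the wrist force passes 120 N, or if a joint passes its speed limit or range.

ROBOT

A 6-joint arm with a two-finger parallel gripper is mounted at the origin on a cart in front of the work surface, level with it; the furniture and walls round the work are solid. World frame = base frame: x ahead of the robot, y to its left, z up, the work surface at z = 0. Lengths are in m, angles in rad, forces in N, time in s.
With the tool pointing down it reaches from about 0.3 to 0.775 m from the base axis. Payload 14.6 kg.
Tool frame: the origin (TCP) lies between the finger pads; the fingertips stand ctrl.tip_extent ahead of it and the grasp point (between the pads) lies 3 mm ahead of it (ctrl.tip_extent is the distance from the TCP to the fingertips, in m); z points along the fingers, y is the line along which they close (so a half turn about z gives the same grasp; the last joint's range is limited). The gripper opens to 94 mm and grips with 3 to 60 N. Pads are 16 mm wide; open, the fingers measure 119 mm over their backs; the gripper's body (75 mm by 177 mm) begins 78 mm behind the grasp point.
Start: joints at [-1.24, 0.3, 1.521, -0, 1.321, -0.067], TCP at [0.213, -0.507, 0.227] pointing down, gripper open.
Joint ranges: [-3.03, 3.03], [-0.79, 2.21], [0.23, 2.52], [-1.04, 4.18], [0, 3.07], [-2.55, 2.55]. Speed limits (rad/s): [2.22, 2.22, 2.57, 3.14, 3.14, 3.14].

INTERFACE

Orientations are given as [roll, pitch, yaw] about the fixed x, y, z axes, in that order (R = Rz(yaw) Ry(pitch) Rx(roll)).
In Python, from station import ctrl, eyes gives the robot as it stands. The module is installed in compiled form; this text tells all that it offers.
- The arm moves only by the shell command python3 -m crank [OPENING] [FORCE], which reads ROWS from standard input. ROWS is a JSON list of rows, 1 to 10 of them, each an object with the fields xyz (a list: dx, dy, dz in m), turn_vec (a list: a rotation vector rx, ry, rz in rad); a field left out counts as zero; each row shifts and turns the commanded pose from where the row before left it, along the tool's axes as they then stand; what a row does not reach is not made up. A row lasts 1/10 s, in which the tool goes at most 0.05 m and 0.15 rad, less where a joint would pass 70% of its speed; a pose out of reach is approached as far as the arm can. OPENING is the finger opening in m, set as the command begins (- or left out keeps the last). The fingers move at their own pace and stop on an object; FORCE is the grip in N (left out, the last holds). Time passes only in rows, so rows that do not move let the fingers close. It prints the time, the measured TCP pose, the force, the opening and the grip force at its end. Input that does not fit is refused with a message, and nothing moves.
- ctrl.get_obs(): the state, without advancing time (a new reading comes with each control period).
- eyes.camera(name): name is "side" or "top"; returns a dict with "pixels" (480x640x3 uint8, blue, green, red), "fx", "fy", "cx", "cy" (pixels), "k1" (the pictures are not rectified: a ray, as slopes to the right and down, at radius r is drawn at 1 + k1 r^2 times it, then the intrinsics apply), "extrinsics" (4x4, takes a point from camera to world coordinates). Camera axes: x right, y up, looking along -z (the intrinsics and any distortion apply to the point x, -y, -z); pixel columns grow to the right and rows downward; lengths in m; the calibration is good to about 2 mm. A picture is of the moment at which its call begins. There is no depth.
- ctrl.hand_in(): hands the job in; it is judged then, once.
The state is a dict: "time_s": time; "qpos": joint angles; "joint_vel": joint speeds; "tau": joint torques, N m; "ee_pos": TCP position; "eef_rot": TCP orientation; "force": force on the tool from outside, world axes, zero at the start; "moment": the same for the moment, N m; "grip_width": finger opening in m; "grip_force": force on a finger pad.
Only numpy, scipy, OpenCV 4.12 (cv2) and the standard library are available. Lean on these libraries where they do the work, as an engineer would, in place of code of your own. Each camera call takes 0.05 s, during which the arm holds its last target. There are 200 camera calls.

## Working session

There is one attempt and no reset: what is moved stays moved. The work goes in short steps, Python scripts to look and compute and a shell command to move; the robot and the scene stay as the last step left them, time stands still between calls to the robot, and variables do not carry over. Pictures are saved under pics/ and viewed, at most 10 in all, crops included, and the job is handed in when it is done.

```bash
mkdir -p pics
python3 - <<'E'
from station import ctrl,eyes
import cv2
print(ctrl.get_obs(), ctrl.tip_extent)
for n in("top","side"):
    c=eyes.camera(n); cv2.imwrite(f"pics/{n}0.png",c["pixels"]); print({k:v for k,v in c.items() if k!="pixels"})
E
```

```text
{'time_s': 0.0, 'qpos': array([-1.23958267e+00,  3.00455076e-01,  1.52160152e+00,  1.40586632e-05,
        1.32065955e+00, -6.66149133e-02]), 'joint_vel': array([-5.65792541e-04,  1.64590322e-03, -1.38867868e-03,  1.28996300e-03,
       -3.58077760e-06, -4.92003594e-04]), 'tau': array([-6.75796782e-04, -5.31808412e+01, -3.52740920e+01,  7.08032283e-02,
        2.43821600e-02, -1.43544225e-04]), 'ee_pos': array([ 0.21299562, -0.50682704,  0.22688645]), 'eef_rot': array([-3.14047255e+00, -8.83733272e-05,  3.97825035e-01]), 'force': array([-0.07827562, -0.20806657,  0.08297421]), 'moment': array([-0.02795264,  0.00609804,  0.04554939]), 'grip_force': 0.0, 'grip_width': 0.09397420347674405} 0.022
{'fx': 618.623636201496, 'fy': 618.623636201496, 'cx': 314.97907292071187, 'cy': 237.81757980139093, 'k1': 0.03704328397447215, 'extrinsics': array([[ 0.01817741,  0.99570249, -0.09080817,  0.50449777],
       [-0.99981975,  0.01859998,  0.00380921,  0.04223442],
       [ 0.00548187,  0.09072256,  0.99586112,  1.19334536],
       [ 0.        ,  0.        ,  0.        ,  1.        ]])}
{'fx': 517.4855958608774, 'fy': 517.4855958608774, 'cx': 312.7964142534731, 'cy': 238.53098357026906, 'k1': 0.05172680724397819, 'extrinsics': array([[-0.93117789,  0.20278757, -0.30296029,  0.28386062],
       [-0.36397429, -0.46983038,  0.80422766,  0.83513134],
       [ 0.02074742,  0.85914877,  0.51130513,  0.56691004],
       [ 0.        ,  0.        ,  0.        ,  1.        ]])}
```

View pics/top0.png

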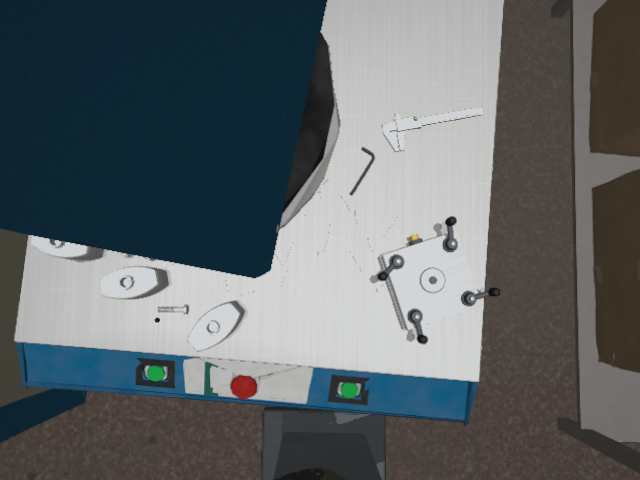

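View pics/side0.png

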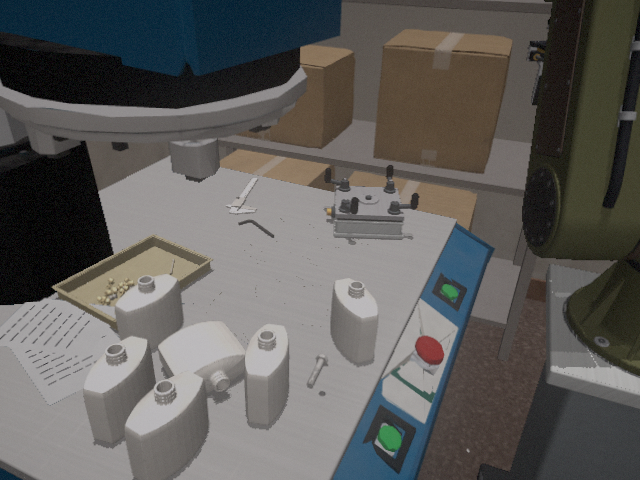

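The top view shows the housing at about (432,280), with the grips at (451,221), (494,292), (422,339) and (382,276). The blue cabinet overhangs the left part, away from the housing. I'll zoom in next.

```bash
cat > h.py <<'E'
import numpy as np,cv2
from station import ctrl,eyes
def ray(c,u,v):
    p=np.array([(u-c["cx"])/c["fx"],(v-c["cy"])/c["fy"]]); q=p.copy()
    for _ in range(20): q=p/(1+c["k1"]*(q@q))
    E=c["extrinsics"]; return E[:3,3],E[:3,:3]@np.array([q[0],-q[1],-1])
def onz(c,u,v,z):
    o,d=ray(c,u,v); return o+d*(z-o[2])/d[2]
def proj(c,P):
    E=c["extrinsics"]; q=(np.atleast_2d(P)-E[:3,3])@E[:3,:3]; s=np.c_[q[:,0],-q[:,1]]/-q[:,2:]
    s*=1+c["k1"]*(s**2).sum(1,keepdims=True); return s*c["fx"]+[c["cx"],c["cy"]]
E
python3 - <<'E'
import cv2
a=cv2.imread("pics/top0.png")[205:355,355:515]
cv2.imwrite("pics/topz.png",cv2.resize(a,None,fx=4,fy=4,interpolation=cv2.INTER_CUBIC))
E
```

```text
(no output)
```

View pics/topz.png

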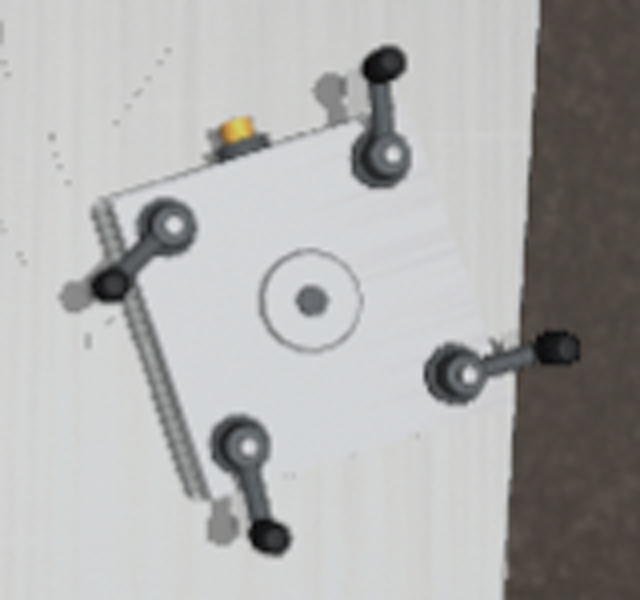

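The zoom shows the stud tips at zoomed pixels (174,224), (393,154), (467,374) and (246,446). The grip tops are at (110,285), (384,62), (558,348) and (271,539).

```bash
cat > fit.py <<'E'
from h import *
def fit(c,st,gr,zg=.103):
    S=np.array([onz(c,355+u/4,205+v/4,.082) for u,v in st])[:,:2]
    G=np.array([onz(c,355+u/4,205+v/4,zg) for u,v in gr])[:,:2]
    C=S.mean(0); L=np.array([[1,1],[1,-1],[-1,-1],[-1,1]])*.052
    D=S-C; yaw=np.arctan2((L[:,0]*D[:,1]-L[:,1]*D[:,0]).sum(),(L*D).sum())
    R=np.array([[np.cos(yaw),-np.sin(yaw)],[np.sin(yaw),np.cos(yaw)]])
    print("C",C.round(4),"yaw",np.degrees(yaw).round(1))
    F=C+L@R.T; print("resid mm",((S-F)*1e3).round(1).tolist())
    for n,s,g,l in zip(("bl","br","fr","fl"),F,G,L@R.T):
        d=g-s; a=np.degrees(np.arctan2(*d[::-1])); o=np.degrees(np.arctan2(*l[::-1]))
        print(n,"stud",s.round(4),"grip",g.round(4),"r",np.hypot(*d).round(4),"lever",a.round(1),"rel.diag",((a-o+180)%360-180).round(1))
E
python3 - <<'E'
from fit import *
fit(eyes.camera("top"),[(174,224),(393,154),(467,374),(246,446)],[(110,285),(384,62),(558,348),(271,539)])
E
```

```text
C [ 0.5344 -0.1784] yaw 18.6
resid mm [[-0.3, -0.4], [-0.1, -0.2], [0.5, 0.4], [-0.1, 0.2]]
bl stud [ 0.5671 -0.1125] grip [ 0.5382 -0.082 ] r 0.042 lever 133.4 rel.diag 69.8
br stud [ 0.6003 -0.211 ] grip [ 0.6393 -0.2025] r 0.0399 lever 12.3 rel.diag 38.7
fr stud [ 0.5018 -0.2443] grip [ 0.5145 -0.2783] r 0.0363 lever -69.5 rel.diag 46.8
fl stud [ 0.4685 -0.1457] grip [ 0.4292 -0.1529] r 0.04 lever -169.7 rel.diag 36.7
```

```bash
cat > plan.py <<'E'
# plan.py stud lever_deg side(+1 x outward,-1 inward) z : offset to target in tool axes
import sys
from h import *
from scipy.spatial.transform import Rotation as Ro
S=dict(bl=(.5671,-.1125),br=(.6003,-.211),fr=(.5018,-.2443),fl=(.4685,-.1457))
n,a,s,z=sys.argv[1],np.radians(float(sys.argv[2])),int(sys.argv[3]),float(sys.argv[4])
o=ctrl.get_obs(); R=Ro.from_euler("xyz",o["eef_rot"])
t=np.array([*(np.array(S[n])+.04*np.array([np.cos(a),np.sin(a)])),z])
T=Ro.from_euler("xyz",[np.pi,0,a if s>0 else a+np.pi])
print("t",o["time_s"],"d tool",R.inv().apply(t-o["ee_pos"]).round(4),"rot tool",(R.inv()*T).as_rotvec().round(3),"q1,q6",o["qpos"][[0,5]].round(2))
E
cat > st.py <<'E'
# st.py stud : lever angle at TCP about stud, radius, tangential (clockwise-resisting) & radial force
import sys
from h import *
from plan_s import S
E
rm st.py
cat > st.py <<'E'
import sys
from h import *
S=dict(bl=(.5671,-.1125),br=(.6003,-.211),fr=(.5018,-.2443),fl=(.4685,-.1457))
o=ctrl.get_obs(); d=o["ee_pos"][:2]-S[sys.argv[1]]; r=np.hypot(*d); u=d/r; f=o["force"]
x=np.degrees
print("STATE t %.2f ang %.1f yaw %.1f r %.4f z %.4f Fresist %.2f Frad %.2f Fz %.2f Mz %.2f w %.4f q6 %.2f"%(o["time_s"],x(np.arctan2(u[1],u[0])),x(o["eef_rot"][2]),r,o["ee_pos"][2],f[0]*-u[1]+f[1]*u[0],f[:2]@u,f[2],o["moment"][2],o["grip_width"],o["qpos"][5]))
E
echo '[{"xyz": [0.0366,-0.009,0],"turn_vec": [0,0,0.1]},{"xyz": [0.0366,-0.009,0]},{"xyz": [0.0366,-0.009,0]},{"xyz": [0.0366,-0.009,0]},{"xyz": [0.0366,-0.009,0]},{"xyz": [0.0366,-0.009,0]},{"xyz": [0.0366,-0.009,0]},{"xyz": [0.0366,-0.009,0]},{"xyz": [0.0366,-0.009,0]},{}]' | python3 -m crank 0.03
python3 plan.py fr -69.5 -1 0.14
```

```text
time_s: 1.15
ee_pos: [0.5048, -0.3273, 0.2268]
eef_rot: [-3.141, -0.0, 0.301]
force: [-0.4, 0.0, -0.8]
grip_width: 0.0301
grip_force: 0.0
t 1.15 d tool [ 0.0241 -0.0401  0.0868] rot tool [-1.000e-03 -1.000e-03 -1.627e+00] q1,q6 [-0.64  0.63]
```

```bash
echo '[{"xyz": [0.024,-0.04,0]},{"xyz": [0,0,0.02],"turn_vec": [0,0,-0.15]},{"xyz": [0,0,0.02],"turn_vec": [0,0,-0.15]},{"xyz": [0,0,0.02],"turn_vec": [0,0,-0.15]},{"xyz": [0,0,0.02],"turn_vec": [0,0,-0.15]},{"turn_vec": [0,0,-0.15]},{"turn_vec": [0,0,-0.15]},{"turn_vec": [0,0,-0.15]},{"turn_vec": [0,0,-0.15]},{"turn_vec": [0,0,-0.15]}]' | python3 -m crank
echo '[{"turn_vec": [0,0,-0.15]},{"turn_vec": [0,0,-0.127]},{},{}]' | python3 -m crank
python3 plan.py fr -69.5 -1 0.096
python3 - <<'E'
from h import *
b=eyes.camera("side")["pixels"][120:270,280:480]
cv2.imwrite("pics/a1.png",cv2.resize(b,None,fx=4,fy=4,interpolation=cv2.INTER_CUBIC))
E
```

```text
time_s: 2.15
ee_pos: [0.5127, -0.2849, 0.1472]
eef_rot: [-3.141, -0.0, 1.654]
force: [0.0, -0.7, 0.3]
grip_width: 0.0296
grip_force: 0.0
time_s: 2.55
ee_pos: [0.513, -0.2848, 0.1473]
eef_rot: [-3.141, -0.0, 1.921]
force: [-0.5, -0.8, 0.0]
grip_width: 0.0299
grip_force: 0.0
t 2.55 d tool [0.0019 0.0037 0.0513] rot tool [-0.    -0.    -0.008] q1,q6 [-0.57 -0.92]
```

View pics/a1.png

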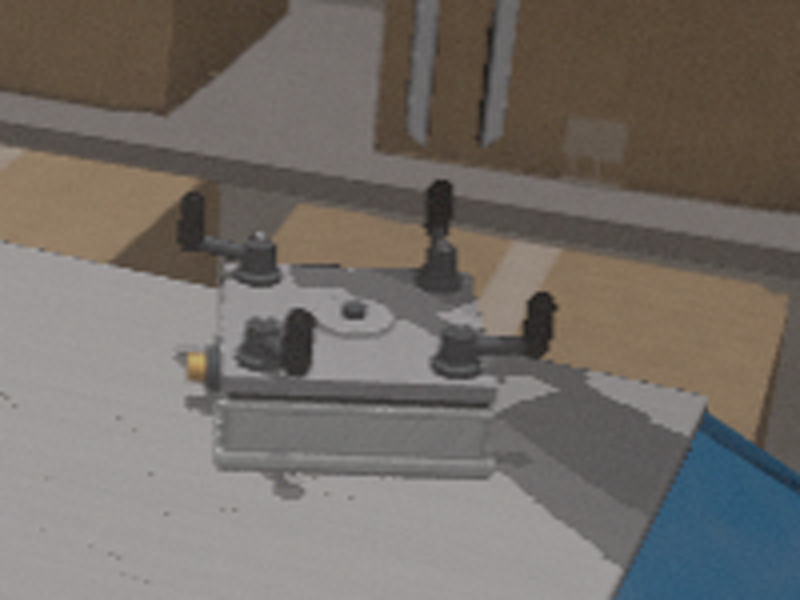

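The side view shows both fingertips at zoomed (420,140) and (490,142), above the fr grip, whose top is at (440,183). I'll cross-check grip positions by triangulating from both cameras.

Run:
```python
from h import *
ct,cs=eyes.camera("top"),eyes.camera("side")
top=dict(bl=(110,285),br=(384,62),fr=(558,348),fl=(271,539)); sd=dict(bl=(299,316),br=(192,200),fr=(440,188),fl=(542,300))
stt=dict(bl=(174,224),br=(393,154),fr=(467,374),fl=(246,446)); sts=dict(br=(259,238),fr=(437,238),fl=(459,328),bl=(262,322))
def tri(a,b):
    o1,d1=ray(ct,355+a[0]/4,205+a[1]/4);o2,d2=ray(cs,280+b[0]/4,120+b[1]/4)
    k=np.linalg.lstsq(np.c_[d1,-d2],o2-o1,rcond=None)[0]; p,q=o1+d1*k[0],o2+d2*k[1]
    return ((p+q)/2).round(4),((p-q)*1e3).round(1)
for n in top: print(n,*tri(top[n],sd[n]))
for n in stt: print("stud",n,*tri(stt[n],sts[n]))
```

```text
bl [ 0.5393 -0.0822  0.0986] [-1.8 -0.5  0. ]
br [ 0.641  -0.2036  0.0968] [-1.9 -0.6 -0.1]
fr [ 0.5153 -0.28    0.0963] [-1.6 -0.4  0.1]
fl [ 0.4295 -0.1537  0.0972] [-1.5 -0.3  0.2]
stud bl [ 0.5681 -0.1136  0.075 ] [-1.8 -0.5 -0. ]
stud br [ 0.602  -0.212   0.0768] [-2.6 -0.8 -0. ]
stud fr [ 0.5047 -0.2434  0.0817] [-4.8 -1.1  0.3]
stud fl [ 0.4693 -0.1462  0.0764] [-2.  -0.4  0.1]
```

```bash
echo '[{"xyz": [0.002,0.0045,0]},{"xyz": [0,0,0.015]},{"xyz": [0,0,0.015]},{"xyz": [0,0,0.012]},{"xyz": [0,0,0.01]},{}]' | python3 -m crank
python3 st.py fr
echo '[{},{},{}]' | python3 -m crank 0.02 3
python3 st.py fr
```

```text
time_s: 3.3
ee_pos: [0.5162, -0.2807, 0.0935]
eef_rot: [-3.14, -0.002, 1.925]
force: [0.6, 0.4, 1.5]
grip_width: 0.0302
grip_force: 0.0
STATE t 3.30 ang -68.5 yaw 110.3 r 0.0392 z 0.0935 Fresist 0.71 Frad -0.11 Fz 1.53 Mz -0.03 w 0.0302 q6 -0.91
time_s: 3.6
ee_pos: [0.517, -0.2813, 0.096]
eef_rot: [3.141, 0.001, 1.925]
force: [0.7, -0.5, -1.3]
grip_width: 0.0203
grip_force: 0.0
STATE t 3.60 ang -67.6 yaw 110.3 r 0.0400 z 0.0960 Fresist 0.43 Frad 0.74 Fz -1.33 Mz -0.05 w 0.0203 q6 -0.91
```

```bash
echo '[{"xyz": [0.0002,-0.004,0],"turn_vec": [0,0,0.1]},{"xyz": [0.0002,-0.004,0],"turn_vec": [0,0,0.1]},{"xyz": [0.0002,-0.004,0],"turn_vec": [0,0,0.1]},{"xyz": [0.0002,-0.004,0],"turn_vec": [0,0,0.1]},{"xyz": [0.0002,-0.004,0],"turn_vec": [0,0,0.1]},{"xyz": [0.0002,-0.004,0],"turn_vec": [0,0,0.1]},{"xyz": [0.0002,-0.004,0],"turn_vec": [0,0,0.1]},{"xyz": [0.0002,-0.004,0],"turn_vec": [0,0,0.1]},{},{}]' | python3 -m crank
python3 st.py fr
```

```text
time_s: 4.6
ee_pos: [0.4861, -0.2799, 0.0958]
eef_rot: [3.14, 0.0, 1.127]
force: [3.5, -0.7, -1.1]
grip_width: 0.0199
grip_force: 2.0
STATE t 4.60 ang -113.9 yaw 64.6 r 0.0389 z 0.0958 Fresist 3.50 Frad -0.78 Fz -1.14 Mz -0.03 w 0.0199 q6 -0.14
```

```bash
echo '[{"xyz": [0.0002,-0.004,0],"turn_vec": [0,0,0.1]},{"xyz": [0.0002,-0.004,0],"turn_vec": [0,0,0.1]},{"xyz": [0.0002,-0.004,0],"turn_vec": [0,0,0.1]},{"xyz": [0.0002,-0.004,0],"turn_vec": [0,0,0.1]},{"xyz": [0.0002,-0.004,0],"turn_vec": [0,0,0.1]},{"xyz": [0.0002,-0.004,0],"turn_vec": [0,0,0.1]},{"xyz": [0.0002,-0.004,0],"turn_vec": [0,0,0.1]},{"xyz": [0.0002,-0.004,0],"turn_vec": [0,0,0.1]},{"xyz": [0.0002,-0.004,0],"turn_vec": [0,0,0.1]},{"xyz": [0.0002,-0.004,0],"turn_vec": [0,0,0.1]}]' | python3 -m crank
python3 st.py fr
echo '[{"xyz": [0.0001,-0.002,0],"turn_vec": [0,0,0.05]},{"xyz": [0.0001,-0.002,0],"turn_vec": [0,0,0.05]},{}]' | python3 -m crank
python3 st.py fr
```

```text
time_s: 5.6
ee_pos: [0.4634, -0.2491, 0.0957]
eef_rot: [3.14, -0.001, 0.123]
force: [3.3, -5.5, -4.5]
grip_width: 0.022
grip_force: 3.0
STATE t 5.60 ang -172.9 yaw 7.0 r 0.0387 z 0.0957 Fresist 5.86 Frad -2.58 Fz -4.50 Mz -0.02 w 0.0220 q6 0.89
time_s: 5.9
ee_pos: [0.4629, -0.245, 0.0955]
eef_rot: [3.141, 0.0, 0.025]
force: [-0.1, -5.3, -3.4]
grip_width: 0.02
grip_force: 2.5
STATE t 5.90 ang -179.0 yaw 1.4 r 0.0389 z 0.0955 Fresist 5.33 Frad 0.22 Fz -3.37 Mz -0.01 w 0.0200 q6 0.99
```

```bash
echo '[{"xyz": [0.0001,-0.002,0],"turn_vec": [0,0,0.05]},{"xyz": [0.0001,-0.002,0],"turn_vec": [0,0,0.05]},{}]' | python3 -m crank 0.02 50
python3 st.py fr
echo '[{"xyz": [0.0001,-0.002,0],"turn_vec": [0,0,0.05]},{"xyz": [0.0001,-0.002,0],"turn_vec": [0,0,0.05]},{}]' | python3 -m crank
python3 st.py fr
```

```text
time_s: 6.2
ee_pos: [0.463, -0.241, 0.0955]
eef_rot: [3.141, 0.0, -0.075]
force: [-0.5, -5.2, -2.7]
grip_width: 0.0201
grip_force: 2.5
STATE t 6.20 ang 175.2 yaw -4.3 r 0.0389 z 0.0955 Fresist 5.24 Frad 0.03 Fz -2.72 Mz -0.00 w 0.0201 q6 1.10
time_s: 6.5
ee_pos: [0.4636, -0.2375, 0.0956]
eef_rot: [3.14, 0.0, -0.175]
force: [-0.3, -8.7, -3.8]
grip_width: 0.0201
grip_force: 4.2
STATE t 6.50 ang 169.9 yaw -10.0 r 0.0388 z 0.0956 Fresist 8.60 Frad -1.25 Fz -3.85 Mz 0.03 w 0.0201 q6 1.20
```

```bash
echo '[{"xyz": [0.0001,-0.002,0],"turn_vec": [0,0,0.05]},{"xyz": [0.0001,-0.002,0],"turn_vec": [0,0,0.05]},{},{}]' | python3 -m crank
python3 st.py fr
echo '[{"xyz": [0,-0.0012,0],"turn_vec": [0,0,0.03]},{},{}]' | python3 -m crank
python3 st.py fr
```

```text
time_s: 6.9
ee_pos: [0.4645, -0.234, 0.0956]
eef_rot: [3.139, -0.0, -0.273]
force: [-1.9, -11.2, -4.4]
grip_width: 0.0199
grip_force: 5.6
STATE t 6.90 ang 164.6 yaw -15.7 r 0.0387 z 0.0956 Fresist 11.27 Frad -1.09 Fz -4.39 Mz 0.01 w 0.0199 q6 1.31
time_s: 7.2
ee_pos: [0.4648, -0.2331, 0.0956]
eef_rot: [3.139, -0.0, -0.303]
force: [-2.2, -12.8, -3.9]
grip_width: 0.02
grip_force: 6.2
STATE t 7.20 ang 163.1 yaw -17.4 r 0.0387 z 0.0956 Fresist 12.88 Frad -1.56 Fz -3.88 Mz 0.02 w 0.0200 q6 1.34
```

```bash
echo '[{"xyz": [0,-0.0012,0],"turn_vec": [0,0,0.03]},{},{}]' | python3 -m crank
python3 st.py fr
echo '[{"xyz": [0,-0.001,0],"turn_vec": [0,0,0.025]},{},{}]' | python3 -m crank
python3 st.py fr;echo '[{}]' | python3 -m crank>/dev/null
python3 st.py fr
```

```text
time_s: 7.5
ee_pos: [0.4651, -0.2321, 0.0956]
eef_rot: [3.139, -0.0, -0.333]
force: [-2.8, -13.4, -5.1]
grip_width: 0.0202
grip_force: 6.7
STATE t 7.50 ang 161.6 yaw -19.1 r 0.0387 z 0.0956 Fresist 13.64 Frad -1.60 Fz -5.13 Mz 0.01 w 0.0202 q6 1.37
time_s: 7.8
ee_pos: [0.4654, -0.2312, 0.0956]
eef_rot: [3.139, -0.001, -0.358]
force: [-3.0, -13.6, -5.0]
grip_width: 0.0201
grip_force: 7.0
STATE t 7.80 ang 160.2 yaw -20.5 r 0.0387 z 0.0956 Fresist 13.78 Frad -1.78 Fz -4.95 Mz -0.05 w 0.0201 q6 1.40
STATE t 7.90 ang 160.2 yaw -20.5 r 0.0387 z 0.0956 Fresist 14.43 Frad -1.81 Fz -4.12 Mz 0.10 w 0.0203 q6 1.40
```

```bash
echo '[{"xyz": [0,-0.0012,0],"turn_vec": [0,0,0.03]},{},{}]' | python3 -m crank >/dev/null
python3 st.py fr;echo '[{}]' | python3 -m crank>/dev/null
python3 st.py fr
echo '[{}]' | python3 -m crank>/dev/null
python3 st.py fr
```

```text
STATE t 8.20 ang 158.6 yaw -22.3 r 0.0387 z 0.0956 Fresist 15.58 Frad -3.37 Fz -4.26 Mz 0.07 w 0.0202 q6 1.43
STATE t 8.30 ang 158.5 yaw -22.2 r 0.0387 z 0.0956 Fresist 15.19 Frad -3.05 Fz -4.51 Mz 0.05 w 0.0199 q6 1.43
STATE t 8.40 ang 158.6 yaw -22.2 r 0.0387 z 0.0956 Fresist 14.73 Frad -3.18 Fz -4.02 Mz -0.01 w 0.0203 q6 1.43
```

```bash
echo '[{"xyz": [0,0.002,0]},{},{},{"xyz": [0,0,-0.01]},{"xyz": [0,0,-0.02]},{"xyz": [0,0,-0.02]},{"xyz": [0,0,-0.02]},{}]' | python3 -m crank 0.036
python3 plan.py bl 133.4 1 0.16
```

```text
time_s: 9.2
ee_pos: [0.4665, -0.2305, 0.1685]
eef_rot: [3.141, -0.005, -0.39]
force: [-0.3, -1.1, 0.1]
grip_width: 0.0358
grip_force: 0.0
t 9.2 d tool [ 0.0117 -0.1639  0.0085] rot tool [ 7.000e-03 -1.000e-03 -2.718e+00] q1,q6 [-0.53  1.43]
```

```bash
echo '[{"xyz": [0.003,-0.041,0]},{"xyz": [0.003,-0.041,0]},{"xyz": [0.003,-0.041,0]},{"xyz": [0.003,-0.041,0]},{"turn_vec": [0,0,-0.15]},{"turn_vec": [0,0,-0.15]},{"turn_vec": [0,0,-0.15]},{"turn_vec": [0,0,-0.15]},{"turn_vec": [0,0,-0.15]},{"turn_vec": [0,0,-0.15]}]' | python3 -m crank 0.03 >/dev/null
echo '[{"turn_vec": [0,0,-0.15]},{"turn_vec": [0,0,-0.15]},{"turn_vec": [0,0,-0.15]},{"turn_vec": [0,0,-0.15]},{"turn_vec": [0,0,-0.15]},{"turn_vec": [0,0,-0.15]},{"turn_vec": [0,0,-0.15]},{"turn_vec": [0,0,-0.15]},{"turn_vec": [0,0,-0.15]},{"turn_vec": [0,0,-0.15]}]' | python3 -m crank >/dev/null
echo '[{"turn_vec": [0,0,-0.15]},{"turn_vec": [0,0,-0.15]},{},{}]' | python3 -m crank
python3 plan.py bl 133.4 1 0.096
python3 - <<'E'
from h import *
c=eyes.camera("side"); b=c["pixels"][120:270,280:480]
cv2.imwrite("pics/a2.png",cv2.resize(b,None,fx=4,fy=4,interpolation=cv2.INTER_CUBIC))
E
```

```text
time_s: 11.6
ee_pos: [0.5388, -0.0829, 0.1651]
eef_rot: [-3.141, -0.0, 2.305]
force: [0.2, 0.1, 0.8]
grip_width: 0.0299
grip_force: 0.0
t 11.6 d tool [-0.001   0.0003  0.0691] rot tool [-0.    -0.    -0.023] q1,q6 [-0.22 -0.95]
```

View pics/a2.png

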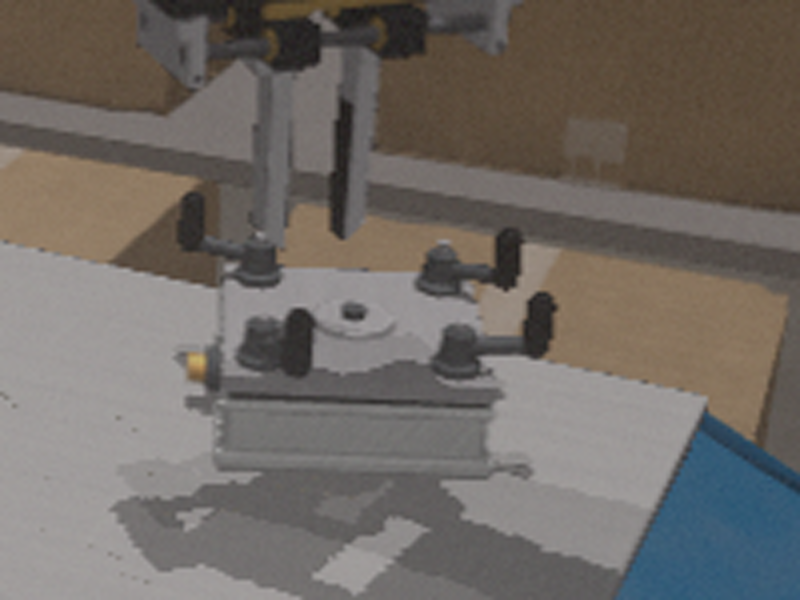

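The fr lever now points toward the robot with its grip at (508,240). The open fingertips at (272,237) and (345,233) bracket the bl grip top at (299,315), so I'll descend.

```bash
echo '[{"xyz": [-0.001,0,0.02],"turn_vec": [0,0,-0.02]},{"xyz": [0,0,0.02]},{"xyz": [0,0,0.02]},{"xyz": [0,0,0.009]},{}]' | python3 -m crank >/dev/null
python3 st.py bl
echo '[{},{},{}]' | python3 -m crank 0.02 50 >/dev/null
python3 st.py bl
echo '[{"xyz": [-0.0002,0.004,0],"turn_vec": [0,0,0.1]},{"xyz": [-0.0002,0.004,0],"turn_vec": [0,0,0.1]},{"xyz": [-0.0002,0.004,0],"turn_vec": [0,0,0.1]},{"xyz": [-0.0002,0.004,0],"turn_vec": [0,0,0.1]},{"xyz": [-0.0002,0.004,0],"turn_vec": [0,0,0.1]},{"xyz": [-0.0002,0.004,0],"turn_vec": [0,0,0.1]},{"xyz": [-0.0002,0.004,0],"turn_vec": [0,0,0.1]},{"xyz": [-0.0002,0.004,0],"turn_vec": [0,0,0.1]},{},{}]' | python3 -m crank >/dev/null
python3 st.py bl
```

```text
STATE t 12.15 ang 134.1 yaw 133.4 r 0.0402 z 0.0955 Fresist -0.38 Frad -0.27 Fz 0.22 Mz -0.01 w 0.0298 q6 -0.98
STATE t 12.45 ang 133.5 yaw 133.5 r 0.0395 z 0.0973 Fresist 0.41 Frad 0.25 Fz -0.53 Mz 0.03 w 0.0200 q6 -0.98
STATE t 13.45 ang 88.0 yaw 87.8 r 0.0398 z 0.0965 Fresist 4.50 Frad 1.20 Fz 0.63 Mz -0.02 w 0.0202 q6 -0.15
```

```bash
echo '[{"xyz": [-0.0002,0.004,0],"turn_vec": [0,0,0.1]},{"xyz": [-0.0002,0.004,0],"turn_vec": [0,0,0.1]},{"xyz": [-0.0002,0.004,0],"turn_vec": [0,0,0.1]},{"xyz": [-0.0002,0.004,0],"turn_vec": [0,0,0.1]},{"xyz": [-0.0002,0.004,0],"turn_vec": [0,0,0.1]},{"xyz": [-0.0002,0.004,0],"turn_vec": [0,0,0.1]},{"xyz": [-0.0002,0.004,0],"turn_vec": [0,0,0.1]},{"xyz": [-0.0002,0.004,0],"turn_vec": [0,0,0.1]},{"xyz": [-0.0002,0.004,0],"turn_vec": [0,0,0.1]},{"xyz": [-0.0002,0.004,0],"turn_vec": [0,0,0.1]}]' | python3 -m crank >/dev/null
echo '[{"xyz": [-0.0001,0.002,0],"turn_vec": [0,0,0.05]},{},{}]' | python3 -m crank >/dev/null
python3 st.py bl
echo '[{"xyz": [-0.0001,0.002,0],"turn_vec": [0,0,0.05]},{},{}]' | python3 -m crank >/dev/null
python3 st.py bl
```

```text
STATE t 14.75 ang 27.7 yaw 27.6 r 0.0399 z 0.0961 Fresist 4.36 Frad -1.00 Fz -3.61 Mz 0.03 w 0.0206 q6 0.87
STATE t 15.05 ang 24.7 yaw 24.7 r 0.0398 z 0.0962 Fresist 5.25 Frad -0.51 Fz -3.23 Mz 0.01 w 0.0202 q6 0.92
```

```bash
echo '[{"xyz": [-0.0001,0.002,0],"turn_vec": [0,0,0.05]},{"xyz": [-0.0001,0.002,0],"turn_vec": [0,0,0.05]},{}]' | python3 -m crank >/dev/null
python3 st.py bl
echo '[{"xyz": [-0.0001,0.002,0],"turn_vec": [0,0,0.05]},{"xyz": [-0.0001,0.002,0],"turn_vec": [0,0,0.05]},{}]' | python3 -m crank >/dev/null
python3 st.py bl
```

```text
STATE t 15.35 ang 18.8 yaw 18.9 r 0.0398 z 0.0962 Fresist 5.17 Frad -1.10 Fz -3.32 Mz -0.04 w 0.0199 q6 1.02
STATE t 15.65 ang 13.0 yaw 13.1 r 0.0398 z 0.0963 Fresist 4.06 Frad -0.51 Fz -3.33 Mz 0.06 w 0.0204 q6 1.11
```

```bash
echo '[{"xyz": [-0.0001,0.002,0],"turn_vec": [0,0,0.05]},{"xyz": [-0.0001,0.002,0],"turn_vec": [0,0,0.05]},{}]' | python3 -m crank >/dev/null
python3 st.py bl
echo '[{"xyz": [-0.0001,0.002,0],"turn_vec": [0,0,0.05]},{"xyz": [-0.0001,0.002,0],"turn_vec": [0,0,0.05]},{}]' | python3 -m crank >/dev/null
python3 st.py bl
echo '[{"xyz": [-0.0001,0.002,0],"turn_vec": [0,0,0.05]},{},{}]' | python3 -m crank >/dev/null
python3 st.py bl
```

```text
STATE t 15.95 ang 7.2 yaw 7.4 r 0.0398 z 0.0963 Fresist 4.89 Frad -0.27 Fz -3.15 Mz 0.01 w 0.0205 q6 1.21
STATE t 16.25 ang 1.4 yaw 1.7 r 0.0397 z 0.0964 Fresist 4.96 Frad -0.64 Fz -3.19 Mz -0.01 w 0.0198 q6 1.30
STATE t 16.55 ang -1.4 yaw -1.1 r 0.0397 z 0.0964 Fresist 5.86 Frad 0.45 Fz -3.58 Mz 0.05 w 0.0199 q6 1.35
```

```bash
echo '[{"xyz": [-0.0001,0.002,0],"turn_vec": [0,0,0.05]},{"xyz": [-0.0001,0.002,0],"turn_vec": [0,0,0.05]},{}]' | python3 -m crank >/dev/null
python3 st.py bl
echo '[{"xyz": [-0.0001,0.002,0],"turn_vec": [0,0,0.05]},{},{}]' | python3 -m crank >/dev/null
python3 st.py bl
echo '[{"xyz": [-0.0001,0.002,0],"turn_vec": [0,0,0.05]},{},{}]' | python3 -m crank >/dev/null
python3 st.py bl
```

```text
STATE t 16.85 ang -7.3 yaw -6.9 r 0.0397 z 0.0964 Fresist 5.08 Frad -0.86 Fz -3.85 Mz 0.00 w 0.0201 q6 1.44
STATE t 17.15 ang -9.4 yaw -9.7 r 0.0395 z 0.0964 Fresist 7.69 Frad -1.30 Fz -3.76 Mz -0.05 w 0.0201 q6 1.49
STATE t 17.45 ang -11.9 yaw -12.5 r 0.0395 z 0.0964 Fresist 10.72 Frad -1.91 Fz -3.85 Mz -0.00 w 0.0202 q6 1.53
```

```bash
echo '[{"xyz": [-0.0001,0.002,0],"turn_vec": [0,0,0.05]},{},{}]' | python3 -m crank >/dev/null
python3 st.py bl
echo '[{"xyz": [0,0.0012,0],"turn_vec": [0,0,0.03]},{},{}]' | python3 -m crank >/dev/null
python3 st.py bl; echo '[{}]' | python3 -m crank>/dev/null
python3 st.py bl
```

```text
STATE t 17.75 ang -14.4 yaw -15.4 r 0.0394 z 0.0964 Fresist 11.64 Frad -1.86 Fz -2.97 Mz -0.03 w 0.0204 q6 1.58
STATE t 18.05 ang -15.9 yaw -17.1 r 0.0393 z 0.0963 Fresist 11.99 Frad -3.12 Fz -4.49 Mz 0.02 w 0.0202 q6 1.61
STATE t 18.15 ang -15.9 yaw -17.1 r 0.0393 z 0.0963 Fresist 12.00 Frad -2.79 Fz -3.36 Mz 0.11 w 0.0200 q6 1.61
```

```bash
echo '[{"xyz": [-0.0001,0.002,0],"turn_vec": [0,0,0.05]},{},{}]' | python3 -m crank >/dev/null
python3 st.py bl
echo '[{"xyz": [0,0.0012,0],"turn_vec": [0,0,0.03]},{},{}]' | python3 -m crank >/dev/null
python3 st.py bl; echo '[{}]' | python3 -m crank>/dev/null
python3 st.py bl
```

```text
STATE t 18.45 ang -18.5 yaw -20.0 r 0.0392 z 0.0964 Fresist 13.93 Frad -4.16 Fz -3.91 Mz 0.04 w 0.0198 q6 1.65
STATE t 18.75 ang -20.1 yaw -21.7 r 0.0392 z 0.0963 Fresist 14.10 Frad -3.96 Fz -4.58 Mz 0.08 w 0.0202 q6 1.68
STATE t 18.85 ang -20.0 yaw -21.7 r 0.0392 z 0.0963 Fresist 14.22 Frad -4.10 Fz -3.80 Mz 0.06 w 0.0202 q6 1.68
```

```bash
echo '[{"xyz": [0,0.0008,0],"turn_vec": [0,0,0.02]},{},{}]' | python3 -m crank >/dev/null
python3 st.py bl; echo '[{}]' | python3 -m crank>/dev/null
python3 st.py bl
echo '[{"xyz": [0,-0.002,0]},{},{},{"xyz": [0,0,-0.01]},{"xyz": [0,0,-0.02]},{"xyz": [0,0,-0.02]},{"xyz": [0,0,-0.02]},{}]' | python3 -m crank 0.036
python3 plan.py fl -169.7 1 0.165
```

```text
STATE t 19.15 ang -21.0 yaw -22.8 r 0.0391 z 0.0963 Fresist 15.13 Frad -3.72 Fz -4.48 Mz -0.00 w 0.0200 q6 1.70
STATE t 19.25 ang -21.0 yaw -22.8 r 0.0392 z 0.0963 Fresist 14.97 Frad -4.32 Fz -3.82 Mz 0.05 w 0.0201 q6 1.70
time_s: 20.05
ee_pos: [0.6052, -0.1273, 0.1702]
eef_rot: [-3.141, -0.006, -0.4]
force: [0.4, -0.4, 0.3]
grip_width: 0.0356
grip_force: 0.0
t 20.05 d tool [-0.1522  0.0921  0.0042] rot tool [-8.000e-03 -1.000e-03  2.561e+00] q1,q6 [-0.27  1.7 ]
```

```bash
echo '[{"xyz": [-0.038,0.023,0]},{"xyz": [-0.038,0.023,0]},{"xyz": [-0.038,0.023,0]},{"xyz": [-0.038,0.023,0]},{"turn_vec": [0,0,-0.15]},{"turn_vec": [0,0,-0.15]},{"turn_vec": [0,0,-0.15]},{"turn_vec": [0,0,-0.15]},{"turn_vec": [0,0,-0.15]},{"turn_vec": [0,0,-0.15]}]' | python3 -m crank 0.03 >/dev/null
echo '[{"turn_vec": [0,0,-0.15]},{"turn_vec": [0,0,-0.15]},{"turn_vec": [0,0,-0.15]},{"turn_vec": [0,0,-0.15]},{"turn_vec": [0,0,-0.15]},{"turn_vec": [0,0,-0.15]},{"turn_vec": [0,0,-0.15]},{"turn_vec": [0,0,-0.15]},{"turn_vec": [0,0,-0.15]},{"turn_vec": [0,0,-0.15]}]' | python3 -m crank >/dev/null
echo '[{"turn_vec": [0,0,-0.15]},{"turn_vec": [0,0,-0.15]},{"turn_vec": [0,0,-0.15]},{"turn_vec": [0,0,-0.15]},{"turn_vec": [0,0,-0.15]},{"turn_vec": [0,0,-0.15]},{"turn_vec": [0,0,-0.15]},{"turn_vec": [0,0,-0.15]},{},{}]' | python3 -m crank
python3 plan.py fl -169.7 1 0.096
python3 - <<'E'
from h import *
c=eyes.camera("side"); b=c["pixels"][120:270,280:480]
cv2.imwrite("pics/a3.png",cv2.resize(b,None,fx=4,fy=4,interpolation=cv2.INTER_CUBIC))
E
```

```text
time_s: 23.05
ee_pos: [0.4281, -0.1523, 0.1662]
eef_rot: [3.142, -0.0, -3.088]
force: [-0.5, -0.2, 0.3]
grip_width: 0.0299
grip_force: 0.0
t 23.05 d tool [-0.001  -0.0006  0.0702] rot tool [ 0.    -0.    -0.126] q1,q6 [-0.42 -2.05]
```

View pics/a3.png

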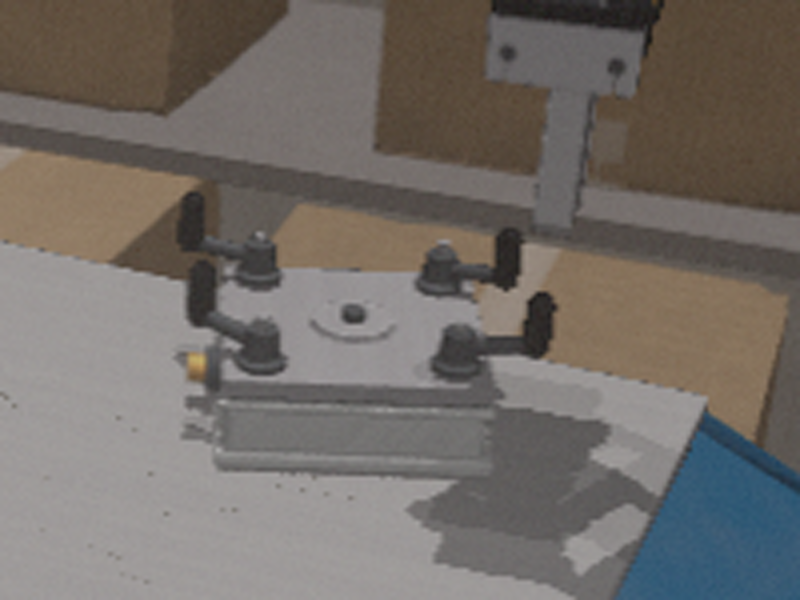

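The bl and fr levers are turned: bl grip at (203,290), fr grip at (508,255). The fingers, seen edge on at (556,225), sit over the fl grip at (541,300), so I'll descend.

```bash
echo '[{"xyz": [-0.001,-0.0006,0.02],"turn_vec": [0,0,-0.126]},{"xyz": [0,0,0.02]},{"xyz": [0,0,0.02]},{"xyz": [0,0,0.01]},{}]' | python3 -m crank >/dev/null
python3 st.py fl
echo '[{},{},{}]' | python3 -m crank 0.02 50 >/dev/null
python3 st.py fl
echo '[{"xyz": [-0.0002,0.004,0],"turn_vec": [0,0,0.1]},{"xyz": [-0.0002,0.004,0],"turn_vec": [0,0,0.1]},{"xyz": [-0.0002,0.004,0],"turn_vec": [0,0,0.1]},{"xyz": [-0.0002,0.004,0],"turn_vec": [0,0,0.1]},{"xyz": [-0.0002,0.004,0],"turn_vec": [0,0,0.1]},{"xyz": [-0.0002,0.004,0],"turn_vec": [0,0,0.1]},{"xyz": [-0.0002,0.004,0],"turn_vec": [0,0,0.1]},{"xyz": [-0.0002,0.004,0],"turn_vec": [0,0,0.1]},{},{}]' | python3 -m crank >/dev/null
python3 st.py fl
```

```text
STATE t 23.60 ang -170.2 yaw -169.5 r 0.0403 z 0.0955 Fresist 0.16 Frad -0.67 Fz -0.86 Mz -0.01 w 0.0300 q6 -2.18
STATE t 23.90 ang -169.5 yaw -169.5 r 0.0396 z 0.0972 Fresist -0.10 Frad -0.51 Fz -0.57 Mz -0.02 w 0.0201 q6 -2.18
STATE t 24.90 ang 144.5 yaw 144.9 r 0.0399 z 0.0967 Fresist 2.91 Frad -2.60 Fz -0.94 Mz -0.04 w 0.0200 q6 -1.31
```

```bash
echo '[{"xyz": [-0.0002,0.004,0],"turn_vec": [0,0,0.1]},{"xyz": [-0.0002,0.004,0],"turn_vec": [0,0,0.1]},{"xyz": [-0.0002,0.004,0],"turn_vec": [0,0,0.1]},{"xyz": [-0.0002,0.004,0],"turn_vec": [0,0,0.1]},{"xyz": [-0.0002,0.004,0],"turn_vec": [0,0,0.1]},{"xyz": [-0.0002,0.004,0],"turn_vec": [0,0,0.1]},{"xyz": [-0.0002,0.004,0],"turn_vec": [0,0,0.1]},{"xyz": [-0.0002,0.004,0],"turn_vec": [0,0,0.1]},{"xyz": [-0.0002,0.004,0],"turn_vec": [0,0,0.1]},{"xyz": [-0.0002,0.004,0],"turn_vec": [0,0,0.1]}]' | python3 -m crank >/dev/null
echo '[{"xyz": [-0.0001,0.002,0],"turn_vec": [0,0,0.05]},{},{}]' | python3 -m crank >/dev/null
python3 st.py fl
echo '[{"xyz": [-0.0001,0.002,0],"turn_vec": [0,0,0.05]},{},{}]' | python3 -m crank >/dev/null
python3 st.py fl
```

```text
STATE t 26.20 ang 85.2 yaw 84.7 r 0.0404 z 0.0962 Fresist 5.19 Frad -1.12 Fz -2.61 Mz -0.00 w 0.0203 q6 -0.20
STATE t 26.50 ang 82.1 yaw 81.8 r 0.0404 z 0.0963 Fresist 5.51 Frad 0.28 Fz -2.70 Mz 0.04 w 0.0200 q6 -0.15
```

```bash
echo '[{"xyz": [-0.0001,0.002,0],"turn_vec": [0,0,0.05]},{"xyz": [-0.0001,0.002,0],"turn_vec": [0,0,0.05]},{}]' | python3 -m crank >/dev/null
python3 st.py fl
echo '[{"xyz": [-0.0001,0.002,0],"turn_vec": [0,0,0.05]},{"xyz": [-0.0001,0.002,0],"turn_vec": [0,0,0.05]},{}]' | python3 -m crank >/dev/null
python3 st.py fl
echo '[{"xyz": [-0.0001,0.002,0],"turn_vec": [0,0,0.05]},{},{}]' | python3 -m crank >/dev/null
python3 st.py fl
```

```text
STATE t 26.80 ang 76.2 yaw 76.0 r 0.0403 z 0.0963 Fresist 4.42 Frad -0.20 Fz -2.25 Mz 0.05 w 0.0199 q6 -0.05
STATE t 27.10 ang 70.5 yaw 70.3 r 0.0403 z 0.0963 Fresist 5.53 Frad 0.92 Fz -3.56 Mz 0.02 w 0.0200 q6 0.05
STATE t 27.40 ang 67.9 yaw 67.5 r 0.0403 z 0.0963 Fresist 6.13 Frad 1.58 Fz -3.58 Mz 0.05 w 0.0200 q6 0.10
```

```bash
echo '[{"xyz": [-0.0001,0.002,0],"turn_vec": [0,0,0.05]},{},{}]' | python3 -m crank >/dev/null
python3 st.py fl
echo '[{"xyz": [-0.0001,0.002,0],"turn_vec": [0,0,0.05]},{},{}]' | python3 -m crank >/dev/null
python3 st.py fl
echo '[{"xyz": [-0.0001,0.002,0],"turn_vec": [0,0,0.05]},{},{}]' | python3 -m crank >/dev/null
python3 st.py fl
```

```text
STATE t 27.70 ang 65.7 yaw 64.7 r 0.0402 z 0.0961 Fresist 9.45 Frad 0.25 Fz -1.16 Mz -0.04 w 0.0201 q6 0.15
STATE t 28.00 ang 63.3 yaw 61.8 r 0.0402 z 0.0960 Fresist 10.22 Frad -0.26 Fz -2.21 Mz 0.02 w 0.0200 q6 0.20
STATE t 28.30 ang 60.7 yaw 58.9 r 0.0401 z 0.0959 Fresist 12.01 Frad 1.50 Fz -1.39 Mz 0.01 w 0.0203 q6 0.25
```

```bash
echo '[{"xyz": [-0.0001,0.002,0],"turn_vec": [0,0,0.05]},{},{}]' | python3 -m crank >/dev/null
python3 st.py fl
echo '[{"xyz": [0,0.001,0],"turn_vec": [0,0,0.025]},{},{}]' | python3 -m crank >/dev/null
python3 st.py fl; echo '[{}]' | python3 -m crank>/dev/null
python3 st.py fl
```

```text
STATE t 28.60 ang 58.2 yaw 56.1 r 0.0401 z 0.0959 Fresist 13.30 Frad 1.62 Fz -0.43 Mz 0.03 w 0.0202 q6 0.29
STATE t 28.90 ang 57.0 yaw 54.6 r 0.0401 z 0.0958 Fresist 14.79 Frad 1.52 Fz 0.11 Mz -0.04 w 0.0200 q6 0.32
STATE t 29.00 ang 57.0 yaw 54.6 r 0.0401 z 0.0958 Fresist 14.37 Frad 1.81 Fz 0.04 Mz 0.04 w 0.0200 q6 0.32
```

```bash
echo '[{"xyz": [0,0.001,0],"turn_vec": [0,0,0.025]},{},{}]' | python3 -m crank >/dev/null
python3 st.py fl; echo '[{}]' | python3 -m crank>/dev/null
python3 st.py fl
echo '[{"xyz": [0,-0.002,0]},{},{},{"xyz": [0,0,-0.01]},{"xyz": [0,0,-0.02]},{"xyz": [0,0,-0.02]},{"xyz": [0,0,-0.02]},{}]' | python3 -m crank 0.036
python3 plan.py br 12.3 -1 0.165
```

```text
STATE t 29.30 ang 55.8 yaw 53.2 r 0.0401 z 0.0958 Fresist 14.51 Frad 0.68 Fz -0.93 Mz -0.03 w 0.0202 q6 0.34
STATE t 29.40 ang 55.8 yaw 53.2 r 0.0400 z 0.0958 Fresist 15.89 Frad 1.30 Fz -0.16 Mz -0.03 w 0.0200 q6 0.34
time_s: 30.2
ee_pos: [0.4923, -0.1131, 0.1696]
eef_rot: [3.136, -0.002, 0.926]
force: [-0.3, -0.7, 0.0]
grip_width: 0.036
grip_force: 0.0
t 30.2 d tool [0.0169 0.1712 0.0055] rot tool [ 0.005  0.005 -2.43 ] q1,q6 [-0.3   0.35]
```

```bash
echo '[{"xyz": [0.0042,0.0428,0]},{"xyz": [0.0042,0.0428,0]},{"xyz": [0.0042,0.0428,0]},{"xyz": [0.0042,0.0428,0]},{"turn_vec": [0,0,-0.15]},{"turn_vec": [0,0,-0.15]},{"turn_vec": [0,0,-0.15]},{"turn_vec": [0,0,-0.15]},{"turn_vec": [0,0,-0.15]},{"turn_vec": [0,0,-0.15]}]' | python3 -m crank 0.03 >/dev/null
echo '[{"turn_vec": [0,0,-0.15]},{"turn_vec": [0,0,-0.15]},{"turn_vec": [0,0,-0.15]},{"turn_vec": [0,0,-0.15]},{"turn_vec": [0,0,-0.15]},{"turn_vec": [0,0,-0.15]},{"turn_vec": [0,0,-0.15]},{"turn_vec": [0,0,-0.15]},{"turn_vec": [0,0,-0.15]},{"turn_vec": [0,0,-0.15]}]' | python3 -m crank >/dev/null
echo '[{},{}]' | python3 -m crank
python3 plan.py br 12.3 -1 0.096
python3 - <<'E'
from h import *
c=eyes.camera("side"); b=c["pixels"][120:270,280:480]
cv2.imwrite("pics/a4.png",cv2.resize(b,None,fx=4,fy=4,interpolation=cv2.INTER_CUBIC))
E
```

```text
time_s: 32.4
ee_pos: [0.6378, -0.2022, 0.166]
eef_rot: [3.141, -0.0, -2.962]
force: [-0.1, -0.1, 0.6]
grip_width: 0.0301
grip_force: 0.0
t 32.4 d tool [-0.0015 -0.0006  0.07  ] rot tool [ 0.    -0.    -0.035] q1,q6 [-0.36 -2.11]
```

View pics/a4.png

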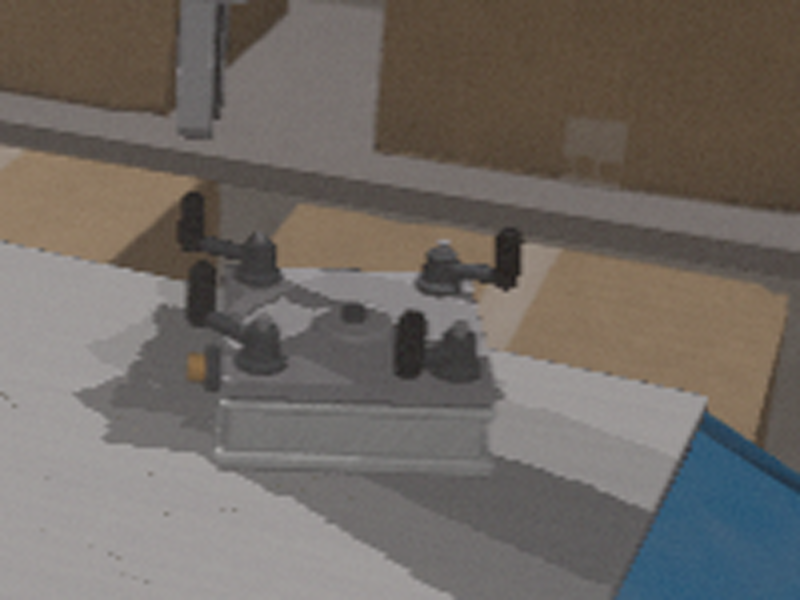

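The fl lever is turned, with its grip at (410,345). The fingers at (197,130) are above the br grip at (192,220), so I'll descend.

```bash
echo '[{"xyz": [-0.0015,-0.0006,0.02],"turn_vec": [0,0,-0.035]},{"xyz": [0,0,0.02]},{"xyz": [0,0,0.02]},{"xyz": [0,0,0.01]},{}]' | python3 -m crank >/dev/null
python3 st.py br
echo '[{},{},{}]' | python3 -m crank 0.02 50 >/dev/null
python3 st.py br
echo '[{"xyz": [0.0002,-0.004,0],"turn_vec": [0,0,0.1]},{"xyz": [0.0002,-0.004,0],"turn_vec": [0,0,0.1]},{"xyz": [0.0002,-0.004,0],"turn_vec": [0,0,0.1]},{"xyz": [0.0002,-0.004,0],"turn_vec": [0,0,0.1]},{"xyz": [0.0002,-0.004,0],"turn_vec": [0,0,0.1]},{"xyz": [0.0002,-0.004,0],"turn_vec": [0,0,0.1]},{"xyz": [0.0002,-0.004,0],"turn_vec": [0,0,0.1]},{"xyz": [0.0002,-0.004,0],"turn_vec": [0,0,0.1]},{},{}]' | python3 -m crank >/dev/null
python3 st.py br
```

```text
STATE t 32.95 ang 12.7 yaw -167.5 r 0.0396 z 0.0951 Fresist -0.08 Frad 0.15 Fz 0.62 Mz -0.02 w 0.0301 q6 -2.15
STATE t 33.25 ang 11.6 yaw -167.5 r 0.0405 z 0.0976 Fresist -2.47 Frad 0.46 Fz 1.27 Mz 0.03 w 0.0201 q6 -2.15
STATE t 34.25 ang -32.8 yaw 146.8 r 0.0400 z 0.0967 Fresist 2.71 Frad -1.25 Fz -0.89 Mz -0.00 w 0.0195 q6 -1.40
```

```bash
echo '[{"xyz": [0.0002,-0.004,0],"turn_vec": [0,0,0.1]},{"xyz": [0.0002,-0.004,0],"turn_vec": [0,0,0.1]},{"xyz": [0.0002,-0.004,0],"turn_vec": [0,0,0.1]},{"xyz": [0.0002,-0.004,0],"turn_vec": [0,0,0.1]},{"xyz": [0.0002,-0.004,0],"turn_vec": [0,0,0.1]},{"xyz": [0.0002,-0.004,0],"turn_vec": [0,0,0.1]},{"xyz": [0.0002,-0.004,0],"turn_vec": [0,0,0.1]},{"xyz": [0.0002,-0.004,0],"turn_vec": [0,0,0.1]},{"xyz": [0.0002,-0.004,0],"turn_vec": [0,0,0.1]},{"xyz": [0.0002,-0.004,0],"turn_vec": [0,0,0.1]}]' | python3 -m crank >/dev/null
echo '[{"xyz": [0.0001,-0.002,0],"turn_vec": [0,0,0.05]},{},{}]' | python3 -m crank >/dev/null
python3 st.py br
echo '[{"xyz": [0.0001,-0.002,0],"turn_vec": [0,0,0.05]},{},{}]' | python3 -m crank >/dev/null
python3 st.py br
```

```text
STATE t 35.55 ang -92.7 yaw 86.7 r 0.0402 z 0.0968 Fresist 4.03 Frad -1.45 Fz -1.00 Mz 0.03 w 0.0199 q6 -0.40
STATE t 35.85 ang -95.7 yaw 83.8 r 0.0403 z 0.0967 Fresist 4.66 Frad -1.36 Fz -0.40 Mz -0.02 w 0.0201 q6 -0.35
```

```bash
echo '[{"xyz": [0.0001,-0.002,0],"turn_vec": [0,0,0.05]},{"xyz": [-0.0,-0.002,0],"turn_vec": [0,0,0.05]},{}]' | python3 -m crank >/dev/null
python3 st.py br
echo '[{"xyz": [0.0001,-0.002,0],"turn_vec": [0,0,0.05]},{"xyz": [0.0001,-0.002,0],"turn_vec": [0,0,0.05]},{}]' | python3 -m crank >/dev/null
python3 st.py br
echo '[{"xyz": [0.0001,-0.002,0],"turn_vec": [0,0,0.05]},{},{}]' | python3 -m crank >/dev/null
python3 st.py br
```

```text
STATE t 36.15 ang -101.7 yaw 78.0 r 0.0402 z 0.0966 Fresist 4.05 Frad -1.85 Fz -0.97 Mz 0.05 w 0.0199 q6 -0.25
STATE t 36.45 ang -107.4 yaw 72.3 r 0.0401 z 0.0965 Fresist 3.58 Frad -2.17 Fz -2.05 Mz 0.02 w 0.0200 q6 -0.15
STATE t 36.75 ang -110.3 yaw 69.5 r 0.0400 z 0.0965 Fresist 5.21 Frad -2.02 Fz -2.45 Mz 0.04 w 0.0200 q6 -0.10
```

```bash
echo '[{"xyz": [0.0001,-0.002,0],"turn_vec": [0,0,0.05]},{},{}]' | python3 -m crank >/dev/null
python3 st.py br
echo '[{"xyz": [0.0001,-0.002,0],"turn_vec": [0,0,0.05]},{},{}]' | python3 -m crank >/dev/null
python3 st.py br
echo '[{"xyz": [0.0001,-0.002,0],"turn_vec": [0,0,0.05]},{},{}]' | python3 -m crank >/dev/null
python3 st.py br
```

```text
STATE t 37.05 ang -113.2 yaw 66.6 r 0.0400 z 0.0964 Fresist 4.32 Frad -1.81 Fz -2.42 Mz 0.01 w 0.0202 q6 -0.05
STATE t 37.35 ang -116.1 yaw 63.8 r 0.0399 z 0.0964 Fresist 4.05 Frad -1.63 Fz -2.12 Mz -0.02 w 0.0201 q6 -0.00
STATE t 37.65 ang -119.0 yaw 60.9 r 0.0399 z 0.0964 Fresist 3.05 Frad -1.48 Fz -2.84 Mz 0.03 w 0.0199 q6 0.05
```

```bash
echo '[{"xyz": [0.0001,-0.002,0],"turn_vec": [0,0,0.05]},{"xyz": [0.0001,-0.002,0],"turn_vec": [0,0,0.05]},{}]' | python3 -m crank >/dev/null
python3 st.py br
echo '[{"xyz": [0.0001,-0.002,0],"turn_vec": [0,0,0.05]},{},{}]' | python3 -m crank >/dev/null
python3 st.py br
echo '[{"xyz": [0.0001,-0.002,0],"turn_vec": [0,0,0.05]},{},{}]' | python3 -m crank >/dev/null
python3 st.py br
```

```text
STATE t 37.95 ang -124.8 yaw 55.1 r 0.0398 z 0.0964 Fresist 4.39 Frad -1.78 Fz -2.45 Mz -0.04 w 0.0202 q6 0.15
STATE t 38.25 ang -126.9 yaw 52.3 r 0.0396 z 0.0966 Fresist 6.90 Frad -2.73 Fz -4.18 Mz -0.03 w 0.0201 q6 0.20
STATE t 38.55 ang -129.5 yaw 49.5 r 0.0395 z 0.0967 Fresist 9.52 Frad -3.90 Fz -5.04 Mz 0.03 w 0.0201 q6 0.25
```

```bash
echo '[{"xyz": [0.0001,-0.002,0],"turn_vec": [0,0,0.05]},{},{}]' | python3 -m crank >/dev/null
python3 st.py br
echo '[{"xyz": [0.0001,-0.002,0],"turn_vec": [0,0,0.05]},{},{}]' | python3 -m crank >/dev/null
python3 st.py br
echo '[{}]' | python3 -m crank>/dev/null
python3 st.py br
```

```text
STATE t 38.85 ang -132.1 yaw 46.6 r 0.0394 z 0.0967 Fresist 10.59 Frad -4.28 Fz -5.32 Mz 0.04 w 0.0201 q6 0.30
STATE t 39.15 ang -134.7 yaw 43.7 r 0.0394 z 0.0968 Fresist 11.90 Frad -5.64 Fz -5.65 Mz 0.04 w 0.0200 q6 0.35
STATE t 39.25 ang -134.6 yaw 43.7 r 0.0394 z 0.0968 Fresist 12.02 Frad -4.32 Fz -5.16 Mz 0.01 w 0.0201 q6 0.35
```

```bash
echo '[{"xyz": [0.0001,-0.002,0],"turn_vec": [0,0,0.05]},{},{}]' | python3 -m crank >/dev/null
python3 st.py br
echo '[{"xyz": [0,-0.0008,0],"turn_vec": [0,0,0.02]},{},{}]' | python3 -m crank >/dev/null
python3 st.py br
echo '[{}]' | python3 -m crank>/dev/null
python3 st.py br
```

```text
STATE t 39.55 ang -137.2 yaw 40.9 r 0.0393 z 0.0969 Fresist 13.45 Frad -5.37 Fz -5.19 Mz 0.06 w 0.0204 q6 0.40
STATE t 39.85 ang -138.1 yaw 39.7 r 0.0393 z 0.0969 Fresist 13.73 Frad -4.40 Fz -5.91 Mz -0.01 w 0.0201 q6 0.43
STATE t 39.95 ang -138.1 yaw 39.7 r 0.0393 z 0.0969 Fresist 14.23 Frad -4.77 Fz -6.12 Mz 0.02 w 0.0202 q6 0.43
```

```bash
echo '[{"xyz": [0,-0.0008,0],"turn_vec": [0,0,0.02]},{},{}]' | python3 -m crank >/dev/null
python3 st.py br
echo '[{}]' | python3 -m crank>/dev/null
python3 st.py br
echo '[{"xyz": [0,0.002,0]},{},{},{"xyz": [0,0,-0.01]},{"xyz": [0,0,-0.02]},{"xyz": [0,0,-0.03]},{"xyz": [0,0,-0.03]},{"xyz": [0,0,-0.03]},{},{}]' | python3 -m crank 0.036
python3 - <<'E'
from h import *
c=eyes.camera("side"); b=c["pixels"][120:270,280:480]
cv2.imwrite("pics/a5.png",cv2.resize(b,None,fx=4,fy=4,interpolation=cv2.INTER_CUBIC))
E
```

```text
STATE t 40.25 ang -139.2 yaw 38.6 r 0.0392 z 0.0970 Fresist 15.59 Frad -5.47 Fz -6.66 Mz 0.03 w 0.0197 q6 0.45
STATE t 40.35 ang -139.2 yaw 38.6 r 0.0392 z 0.0970 Fresist 13.91 Frad -5.35 Fz -6.34 Mz 0.06 w 0.0199 q6 0.45
time_s: 41.35
ee_pos: [0.5705, -0.237, 0.2171]
eef_rot: [3.141, -0.0, 0.671]
force: [0.1, 0.3, -1.2]
grip_width: 0.0362
grip_force: 0.0
```

View pics/a5.png

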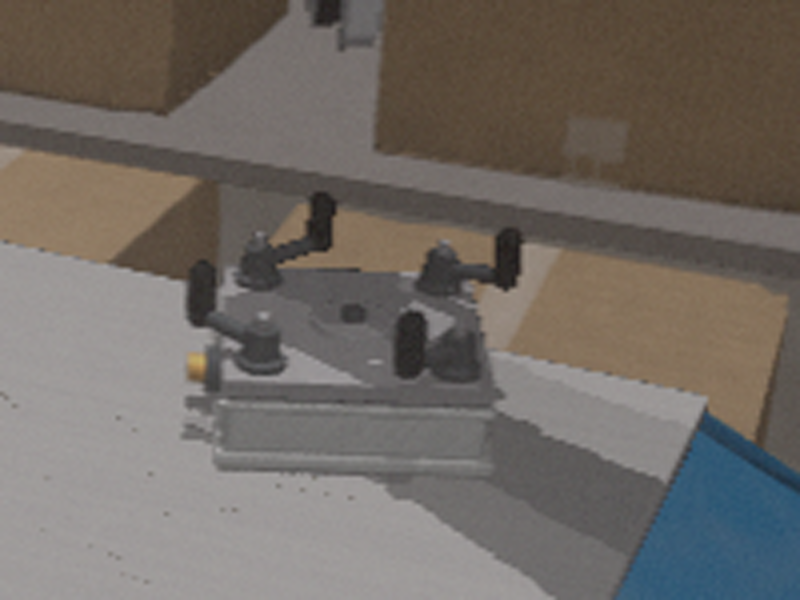

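All four levers are turned and have stayed where I left them, the cover sits level, and the gripper is clear at (340,30). I'm handing in.

```bash
python3 -c "
from station import ctrl
print(ctrl.hand_in())"
```

```text
the job is handed in; nothing more can be done
None
```

I tightened all four nuts in cross order (near right, far left, near left, far right), each to about 15 N at the grip, and handed the job in at about 41 s; I did not go back to re-push the earlier nuts.

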